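# Centre the dish and set the iris of the light stand

### The arm

A 6-joint arm with a two-finger parallel gripper is mounted at the origin on a cart in front of the work surface, level with it; the furniture and walls round the work are solid. World frame = base frame: x ahead of the robot, y to its left, z up, the work surface at z = 0. Lengths are in m, angles in rad, forces in N, time in s.
With the tool pointing down it reaches from about 0.275 to 0.85 m from the base axis. Payload 19 kg.
Tool frame: the origin (TCP) lies between the finger pads; the fingertips stand 19 mm ahead of it and the grasp point (between the pads) is the TCP; z points along the fingers, y is the line along which they close (so a half turn about z gives the same grasp; the last joint's range is limited). The gripper opens to 85 mm and grips with 20 to 120 N. Pads are 22 mm wide; open, the fingers measure 114 mm over their backs; the gripper's body (76 mm by 85 mm) begins 54 mm behind the grasp point. The pads swing forward as they close: fully open they stand 13 mm farther back than shut.
Start: joints at [-1.358, 0.15, 1.437, -0, 1.554, -0.134], TCP at [0.195, -0.541, 0.25] pointing down, gripper open.
Joint ranges: [-2.8, 2.8], [-0.68, 2.1], [0.12, 2.68], [-1.39, 4.53], [0.16, 2.79], [-2.81, 2.81]. Speed limits (rad/s): [1.89, 1.89, 2.22, 3.01, 3.01, 3.01].

### API

Orientations are given as a unit quaternion [x, y, z, w].
In Python, from bench import ctrl, imaging, job_done gives the robot as it stands.
- The arm moves only by the tool play_rows, never from a script. Its arguments are lists of equal length, an entry for each row: "dp": the shift along the tool's x, y, z in m, a list of three; "spin": the turn about the tool's z in degrees; "jaw": the finger opening in m, from 0 to 0.0854. A call has 1 to 20 rows; each row shifts and turns the commanded pose from where the row before left it, along the tool's axes as they then stand; what a row does not reach is not made up. A row lasts 1/10 s, in which the tool goes at most 50 mm and 8.59 degrees, less where a joint would pass 70% of its speed; a pose out of reach is approached as far as the arm can. A call with a gripper value outside its range is refused whole. The fingers move at their own pace and stop on an object; "grip_force" is the grip in N (left out, the last holds). Time passes only in rows, so rows that do not move let the fingers close. It gives the time, the measured TCP pose, the force, the opening and the grip force at its end, in the units of the state.
- ctrl.get_state(): the state, without advancing time (a new reading comes with each control period).
- imaging.capture(name): name is "scene" or "top" or "wrist"; returns a dict with "pixels" (480x640x3 uint8, red, green, blue), "camera_matrix" (3x3 intrinsics, pixels), "R" (3x3) and "t" (3): a world point X has camera coordinates R X + t. Camera axes: x right, y down, z forward; pixel columns grow to the right and rows downward; lengths in m; the calibration is good to about 2 mm. The wrist camera is an equidistant fisheye: a pixel r from the principal point sees the ray r / f radians off the axis. A picture is of the moment at which its call begins. There is no depth.
- job_done(): hands the job in; it is judged then, once.
The state is a dict: "t": time; "joints": joint angles; "qvel": joint speeds; "joint_torque": joint torques, N m; "tool_pos": TCP position; "ee_rot": TCP orientation; "contact_force": force on the tool from outside, world axes, zero at the start; "moment": the same for the moment, N m; "gripper_width": finger opening in m; "grasp_force": force on a finger pad.
Only numpy, scipy, OpenCV 4.12 (cv2) and the standard library are available. Lean on these libraries where they do the work, as an engineer would, in place of code of your own. Each camera call takes 0.05 s, during which the arm holds its last target. There are 200 camera calls.

### The job

Set up the light stand for viewing the petri dish: slide the dish across the stage until it sits fully home against both stop pins, and push the iris lever round from closed until it lines up with the index clip on the scale, coming up to the clip without swinging well past it. Only push with the fingers: nothing is to be picked up, and the cup, tape roll, slide box and tweezers standing around are left where they are.

Things in the scene. Friction and masses are not known exactly. Their poses are not given: they have to be found in the camera images.
- light_stand: fixed white stand: round base 232 mm across, its scale plate 33 mm high; on it a dark round stage 152 mm across, flat top 62 mm high, glass in the middle. A lamp housing (60 mm high with its knob) juts out behind, to 165 mm from the axis. Origin on the stage's vertical axis at worktop height; x points from the front to the lamp housing, y to the left. All heights are above the worktop.
- dish_home (a point): where the middle of the dish (69.5 mm high) is when it is home: on the stage's axis. Two fixed steel stop pins, 8 mm thick and 11 mm tall, rise from the stage 36 mm from this axis, 40 degrees either side of the stand's +x, so the dish is pushed into them roughly along the stand's +x.
- dish_center (a point): centre (half-way up) of the flat round closed petri dish, tan, 60 mm across (64 mm over the rim of its lid, from 6 mm up) and 16 mm high, about 0.06 kg, which stands loose on the stage 25 to 45 mm off the axis toward the front. Slides easily.
- iris_ring (a joint): angle of the iris ring and its lever about the stage's axis, rad: 0 at the closed stop, growing counter-clockwise seen from above to 2.27, open (from the stand's left round the front to its right). At 0 the lever points 115 degrees counter-clockwise from the stand's +x. Starts at 0.05 to 0.3. Light friction, about 1.5 N at the knob; stays where it is left.
- lever_knob (a point): middle of the upright black finger knob at the end of the lever, 13 mm thick, its foot 38 mm and its top 78 mm high; this point is 60 mm high and 122 mm from the stage's axis, and turns with the iris ring. A 6 mm steel rod, 43 mm high, runs from the knob to the ring.
- clip_mark (a point): dark line on the small steel index clip (13 mm wide, top 37 mm high) clamped fast on the scale's rim, 25 degrees or more to the open side of the lever's start; 109 mm from the axis. Its x points to the axis, its y along the rim to the closed side. The rod passes just over it; the lever is set when rod and knob are in line with it. Its screw sticks out to 127 mm from the axis, 29 mm high.
- cup_center (a point): centre of the loose white specimen cup, 54 mm across and 66 mm high, a bystander
- tape_roll: loose roll of tape lying flat, 97 mm across, 25 mm high, a bystander; origin under its centre
- slides: loose dark slide box 93 x 104 x 38 mm, a bystander; origin under its centre
- tweezers: loose steel tweezers lying flat, 126 mm long, 9 mm high, a bystander; origin under the centre
There are look-alikes about, which are no part of the job. What is meant by the part that bears dish_center is not green or orange, and is the larger of those in its own colour.

How it is judged:
At the end, for the whole second after the job is handed in: The dish lies flat on the stage with its middle within 4 mm of home (against both pins), and the lever's knob stands in line with the index clip to within 6 mm (about 3 degrees), at rest (horizontal distance between dish_center and dish_home below 0.004 m and z of dish_center in the frame of dish_home between -0.003 and 0.003 m and angle between dish_center's own z axis and vertical below 0.08 rad and y of lever_knob in the frame of clip_mark between -0.006 and 0.006 m and velocity of joint iris_ring between -0.02 and 0.02 rad/s); the robot touches nothing.
It fails at once if the dish is lifted off the stage (z of dish_center in the frame of dish_home above 0.006 m).
It fails at once if the dish is knocked off the stage or tipped (z of dish_center in the frame of dish_home below -0.006 m or angle between dish_center's own z axis and vertical above 0.2 rad).
It fails at once if the lever is swung more than 12 mm past the index clip (y of lever_knob in the frame of clip_mark below -0.012 m).
It fails at once if the cup, the tape roll, the slide box or the tweezers are moved more than 15 mm (distance of any of cup_center, tape_roll, slides, tweezers from where it was at the start of the episode above 0.015 m).
It also fails if it takes over 45 s, if anything falls off the work surface, if the arm or the gripper's body presses on something with over 40 N, if the wrist force passes 120 N, or if a joint passes its speed limit or range.

## Working session

There is one attempt and no reset: what is moved stays moved. The work goes in short steps, Python scripts to look and compute and a tool call to move; the robot and the scene stay as the last step left them, time stands still between calls to the robot, and variables do not carry over. Pictures are saved under pics/ and viewed, at most 10 in all, crops included, and the job is handed in when it is done.

Besides the shell and the picture viewer there is one more tool, called after "Request:" in YAML: its name, and indented under it one key for each argument. play_rows: Moves the arm, as the interface text tells. Its arguments: {"type":"object","properties":{"dp":{"type":"array","items":{"type":"array","items":{"type":"number"}}},"spin":{"type":"array","items":{"type":"number"}},"jaw":{"type":"array","items":{"type":"number"}},"grip_force":{"type":"number"}},"required":["dp","spin","jaw"]}

```bash
mkdir -p pics; ls; python3 - <<'E'
from bench import ctrl, imaging
import cv2,pickle
print(ctrl.get_state())
for n in ["top","scene"]:
    c=imaging.capture(n); pickle.dump(c,open(f"{n}.pkl","wb"))
    cv2.imwrite(f"pics/{n}0.png",c["pixels"][:,:,::-1]); print(n,c["camera_matrix"],c["R"],c["t"])
E
```

```text
pics
{'t': 0.0, 'joints': array([-1.35797914e+00,  1.50932353e-01,  1.43799276e+00, -1.49010848e-05,
        1.55379294e+00, -1.34041889e-01]), 'qvel': array([-0.00089072,  0.00059864, -0.00070871, -0.0003912 ,  0.00087851,
       -0.00010157]), 'joint_torque': array([ 1.28117095e-03, -7.13050175e+01, -5.70868063e+01, -1.04696369e-04,
        9.03664331e-03, -5.20427648e-06]), 'tool_pos': array([ 0.19537764, -0.54056172,  0.24972506]), 'ee_rot': array([ 9.84998576e-01,  1.72561549e-01, -2.96012908e-05, -5.61969627e-04]), 'contact_force': array([ 0.98561334, -0.66611109, -0.69653666]), 'moment': array([-0.01891302, -0.0596318 ,  0.06580915]), 'grasp_force': 0.0, 'gripper_width': 0.08553427430790336}
top [[577.58663868   0.         308.70734358]
 [  0.         577.58663868 233.95884993]
 [  0.           0.           1.        ]] [[ 0.01670246 -0.99985458 -0.00344193]
 [-0.99215823 -0.01614724 -0.12394077]
 [ 0.12386717  0.00548506 -0.99228365]] [0.0828783  0.49668783 1.41618992]
scene [[506.4508602    0.         325.55401913]
 [  0.         506.4508602  237.98965059]
 [  0.           0.           1.        ]] [[-0.82054113 -0.57155643 -0.00595887]
 [-0.42009829  0.61010768 -0.67177826]
 [ 0.38759474 -0.54871838 -0.74072833]] [0.4740679  0.21593457 1.19754984]
```

View pics/top0.png

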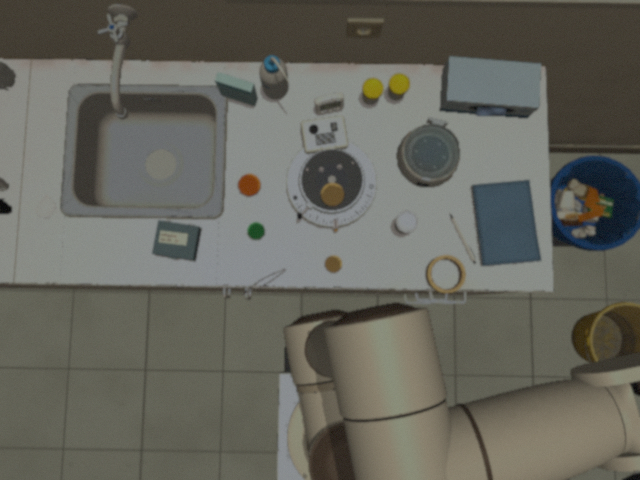

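View pics/scene0.png

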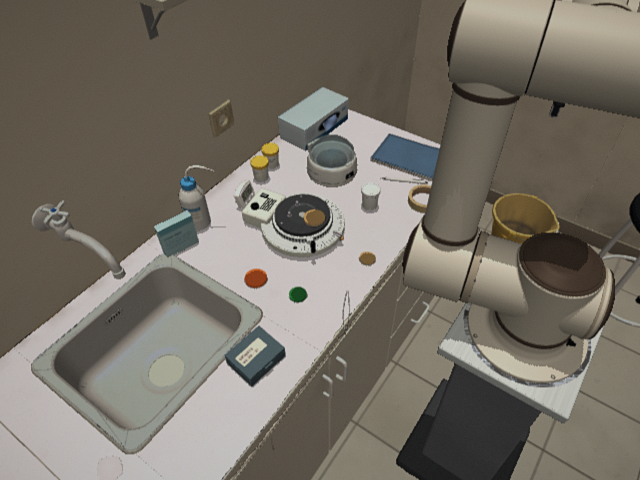

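Dish candidates (top image): tan disc on the stage (332,195), smaller tan disc on the bench (333,264), orange (249,185) and green (256,231). I choose the tan disc on the stage. Next, a close crop to check it.

```bash
cat > h.py <<'E'
import numpy as np,pickle
def ray(c,u,v,z):
    d=c["R"].T@np.linalg.inv(c["camera_matrix"])@[u,v,1]; o=-c["R"].T@c["t"]
    return o+d*(z-o[2])/d[2]
def proj(c,X):
    p=c["camera_matrix"]@(c["R"]@np.asarray(X)+c["t"]); return p[:2]/p[2]
E
python3 - <<'E'
from h import *
import cv2
c=pickle.load(open("top.pkl","rb"))
im=c["pixels"][110:240,265:425,::-1]  # 160x130
im=cv2.resize(im,(738,600),interpolation=cv2.INTER_CUBIC)
im=cv2.convertScaleAbs(im,alpha=1.5)
cv2.imwrite("pics/c1.png",im)
E
```

```text
(no output)
```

View pics/c1.png

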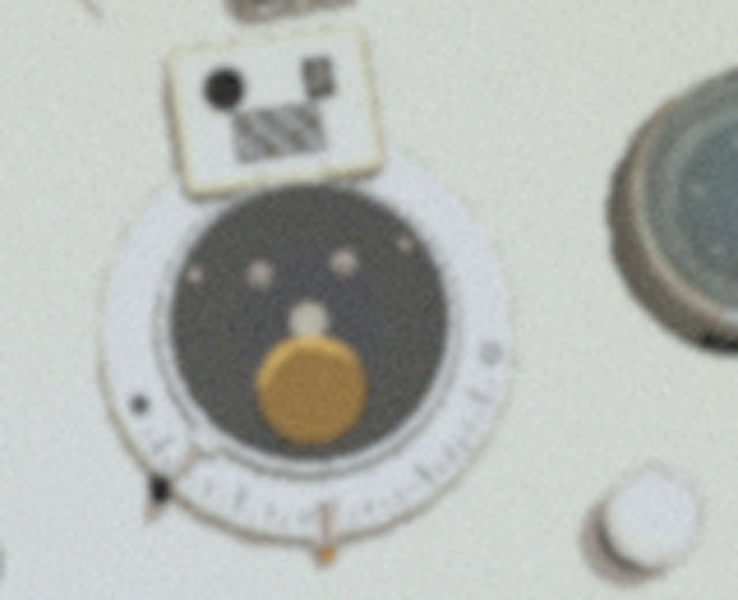

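The crop confirms it: the larger tan dish is on the stage at (312,390). The stage centre is about (310,321), the pins are at (260,272) and (344,262), the lever knob is at (160,490), and the clip with its orange screw is at (325,515–555). The cup is to the right at (652,518).

```bash
python3 - <<'E'
from h import *
c=pickle.load(open("top.pkl","rb"))
f=lambda u,v,z: ray(c,265+u/4.6125,110+v/4.6125,z)
S=f(310,321,.062);print("stage",S)
for n,a in dict(dish=(311.5,387,.078),pinL=(260,271,.073),pinR=(344,261,.073),knob=(160,489,.07),clip=(325,512,.037),screw=(325,555,.029),cup=(652,512,.066)).items():
    p=f(*a);d=p-S;print(n,p.round(4),np.hypot(d[0],d[1]).round(4),np.degrees(np.arctan2(d[1],d[0])).round(1))
E
```

```text
stage [0.62821738 0.03486887 0.062     ]
dish [0.589  0.0342 0.078 ] 0.0392 -179.0
pinL [0.6526 0.0623 0.073 ] 0.0367 48.3
pinR [0.6588 0.0174 0.073 ] 0.0352 -29.7
knob [0.5343 0.1136 0.07  ] 0.1226 140.0
clip [0.5283 0.0246 0.037 ] 0.1005 -174.2
screw [0.5058 0.0241 0.029 ] 0.1229 -175.0
cup [ 0.5268 -0.1478  0.066 ] 0.209 -119.0
```

Request:
play_rows:
  dp:
    - [0, 0, 0]
    - [0, 0, 0]
    - [0, 0, 0]
    - [0.022, -0.0356, 0]
    - [0.022, -0.0356, 0]
    - [0.022, -0.0356, 0]
    - [0.022, -0.0356, 0]
    - [0.022, -0.0356, 0]
    - [0.022, -0.0356, 0]
    - [0.022, -0.0356, 0]
    - [0.022, -0.0356, 0]
    - [0.022, -0.0356, 0]
    - [0.022, -0.0356, 0]
    - [0.022, -0.0356, 0]
    - [0.022, -0.0356, 0]
    - [0.022, -0.0356, 0]
    - [0.022, -0.0356, 0]
    - [0.022, -0.0356, 0]
    - [0.022, -0.0356, 0]
    - [0, 0, 0]
  spin: [6.3, 6.3, 6.4, 0, 0, 0, 0, 0, 0, 0, 0, 0, 0, 0, 0, 0, 0, 0, 0, 0]
  jaw: [0.03, 0.03, 0.03, 0.03, 0.03, 0.03, 0.03, 0.03, 0.03, 0.03, 0.03, 0.03, 0.03, 0.03, 0.03, 0.03, 0.03, 0.03, 0.03, 0.03]

```text
t: 2.1
tool_pos: [0.54, 0.0378, 0.2495]
ee_rot: [1.0, 0.009, -0.0, -0.001]
contact_force: [-1.3, -0.5, 0.2]
gripper_width: 0.03
grasp_force: 0.0
```

```bash
python3 - <<'E'
from bench import ctrl, imaging
import cv2,pickle,numpy as np
s=ctrl.get_state(); print(s['t'],s['tool_pos'],s['ee_rot'],s['gripper_width'],s['contact_force'])
c=imaging.capture("wrist"); pickle.dump(c,open("wrist.pkl","wb")); print(c["camera_matrix"],c["R"],c["t"])
cv2.imwrite("pics/w1.png",cv2.convertScaleAbs(c["pixels"][:,:,::-1],alpha=1.4))
E
```

```text
2.1 [0.53995933 0.03775524 0.24951055] [ 9.99955681e-01  9.38436587e-03 -4.63817938e-04 -5.95859814e-04] 0.029989230915614402 [-1.25337544 -0.53330203  0.23100759]
[[371.64829954   0.         318.36984505]
 [  0.         371.64829954 240.26093331]
 [  0.           0.           1.        ]] [[ 1.89862308e-02 -9.99819716e-01  2.43732476e-04]
 [-9.62745582e-01 -1.82164363e-02  2.69794561e-01]
 [-2.69741481e-01 -5.35703416e-03 -9.62917876e-01]] [0.02830548 0.48560788 0.52248474]
```

View pics/w1.png

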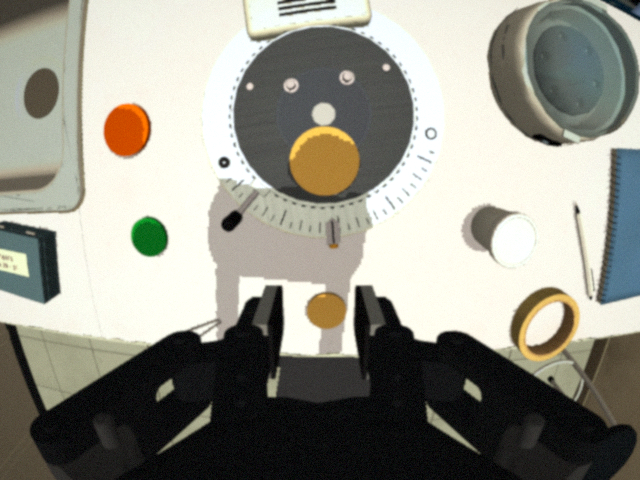

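The wrist view shows the dish top at (324,159), the stage at about (324,114), the pins at (291,85) and (347,76), the clip at (333,228) and the knob at (232,220).

```bash
cat >> h.py <<'E'
def fray(c,u,v,z):
    K=c["camera_matrix"];x=(u-K[0,2])/K[0,0];y=(v-K[1,2])/K[1,1];r=np.hypot(x,y)
    d=c["R"].T@[x/r*np.sin(r),y/r*np.sin(r),np.cos(r)]; o=-c["R"].T@c["t"]
    return o+d*(z-o[2])/d[2]
E
python3 - <<'E'
from h import *
import cv2
c=pickle.load(open("wrist.pkl","rb"))
L,R,T,B=[fray(c,*p,.062) for p in [(234,115),(414,112),(322,26),(322,203)]]
print("stage edges",L,R,T,B)
pL,pR=fray(c,291,83,.073),fray(c,347,75,.073);print("pins",pL,pR)
m=(pL+pR)/2;d=pR-pL;n=np.array([-d[1],d[0]])/np.hypot(*d[:2]);print(np.hypot(*d[:2]))
h=m[:2]-n*.036*np.cos(np.radians(40));print("home",h,"yaw",np.degrees(np.arctan2(n[1],n[0])))
for k,p in dict(dish=(324,159,.078),dl=(289,160,.076),dr=(359,160,.076),dt=(324,126,.078),clip0=(332,220,.037),clip1=(334,234,.037),screw=(334,244,.029),kt=(228,225,.078),kf=(237,215,.038)).items():
    q=fray(c,*p);e=q[:2]-h;print(k,q.round(4),np.hypot(*e).round(4),(np.degrees(np.arctan2(e[1],e[0]))%360).round(1))
hsv=cv2.cvtColor(c["pixels"],cv2.COLOR_RGB2HSV)
m=cv2.inRange(hsv,(8,100,60),(28,255,255));m[:100]=0;m[210:]=0;m[:,:250]=0;m[:,400:]=0
print(cv2.boundingRect(m))
E
```

```text
stage edges [0.62820347 0.11064085 0.062     ] [ 0.63415907 -0.03977797  0.062     ] [0.70501836 0.03871226 0.062     ] [0.55382381 0.0357724  0.062     ]
pins [0.65291481 0.06238585 0.073     ] [0.66039924 0.01820062 0.073     ]
0.04481463385370319
home [0.62946674 0.03568754] yaw 9.613943144175293
dish [0.592  0.0351 0.078 ] 0.0375 180.8
dl [0.5906 0.0629 0.076 ] 0.0474 145.0
dr [0.5918 0.0073 0.076 ] 0.0472 217.1
dt [0.6181 0.0357 0.078 ] 0.0114 180.0
clip0 [0.5337 0.0259 0.037 ] 0.0963 185.9
clip1 [0.5204 0.0236 0.037 ] 0.1097 186.3
screw [0.5084 0.0229 0.029 ] 0.1218 186.0
kt [0.5373 0.1135 0.078 ] 0.1206 139.9
kf [0.5373 0.1144 0.038 ] 0.1212 139.5
(289, 126, 71, 70)
```

Request:
play_rows:
  dp:
    - [-0.004, 0.0025, 0]
    - [0, 0, 0.03]
    - [0, 0, 0.03]
    - [0, 0, 0.03]
    - [0, 0, 0.03]
    - [0, 0, 0.025]
    - [0, 0, 0.018]
    - [0, 0, 0]
    - [0, 0, 0]
    - [0.006, 0, 0]
    - [0.005, 0, 0]
    - [0.004, 0, 0]
    - [0.004, 0, 0]
  spin: [0, 0, 0, 0, 0, 0, 0, 0, 0, 0, 0, 0, 0]
  jaw: [0.03, 0.03, 0.03, 0.03, 0.03, 0.03, 0.03, 0.03, 0.03, 0.03, 0.03, 0.03, 0.03]

```text
t: 3.45
tool_pos: [0.5543, 0.0319, 0.0876]
ee_rot: [1.0, 0.008, 0.0, -0.0]
contact_force: [-0.2, -0.0, -0.3]
gripper_width: 0.0299
grasp_force: 0.3
```

Request:
play_rows:
  dp:
    - [0.004, 0, 0]
    - [0.004, 0, 0]
    - [0.004, 0, 0]
    - [0.004, 0, 0]
    - [0.004, 0, 0]
    - [0.004, 0, 0]
    - [0.003, 0, 0]
    - [0, 0, 0]
  spin: [0, 0, 0, 0, 0, 0, 0, 0]
  jaw: [0.03, 0.03, 0.03, 0.03, 0.03, 0.03, 0.03, 0.03]

```text
t: 4.25
tool_pos: [0.5811, 0.0323, 0.0873]
ee_rot: [1.0, 0.008, 0.0, -0.0]
contact_force: [0.1, -0.7, 0.4]
gripper_width: 0.03
grasp_force: 0.0
```

```bash
python3 - <<'E'
from bench import ctrl, imaging
import cv2,pickle,numpy as np
s=ctrl.get_state(); print(s['t'],s['tool_pos'],s['ee_rot'],s['gripper_width'],s['contact_force'])
c=imaging.capture("wrist"); pickle.dump(c,open("wrist.pkl","wb"))
cv2.imwrite("pics/w2.png",cv2.convertScaleAbs(c["pixels"][:,:,::-1],alpha=1.4))
E
```

```text
4.25 [0.58111169 0.03227556 0.08726832] [ 9.99971274e-01  7.57915977e-03  6.33818207e-05 -5.79718434e-05] 0.02995426593380917 [ 0.14140548 -0.72111933  0.44657609]
```

View pics/w2.png

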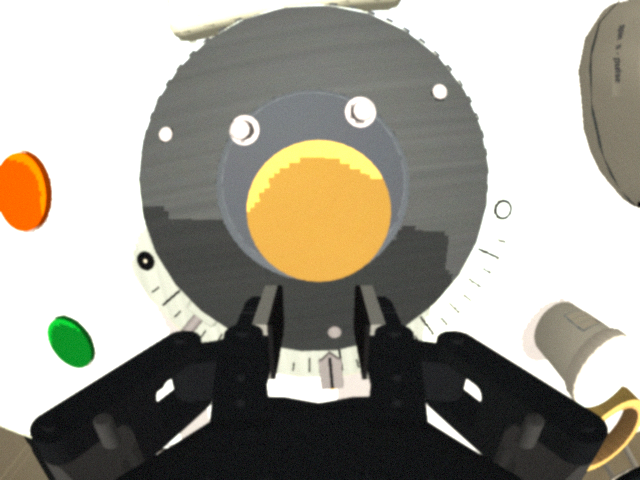

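The dish top is at (319,211), held between the two fingers. The pins at (245,130) and (361,111) are still about 10 mm off, and the left–right offset is about 3 mm. I push on with a small shift to the left.

```bash
python3 - <<'E'
from h import *
c=pickle.load(open("wrist.pkl","rb"))
pL,pR=fray(c,247,128,.073),fray(c,363,109,.073)
m=(pL+pR)/2;d=pR-pL;n=np.array([-d[1],d[0]])/np.hypot(*d[:2])
h=m[:2]-n*.036*np.cos(np.radians(40));print("home",h,"dish",fray(c,319,211,.078),np.hypot(*d[:2]),np.degrees(np.arctan2(n[1],n[0])))
q=fray(c,330,372,.037);e=q[:2]-h;print("clip",q,np.hypot(*e),np.degrees(np.arctan2(e[1],e[0]))%360)
E
```

```text
home [0.62964302 0.03454168] dish [0.62308105 0.03356138 0.078     ] 0.04297283933660432 9.9164300882276
clip [0.52380911 0.025662   0.037     ] 0.10620576118375631 184.7959986329383
```

Request:
play_rows:
  dp:
    - [0.003, -0.0015, 0]
    - [0.003, -0.0015, 0]
    - [0.002, -0.0005, 0]
    - [0.002, 0, 0]
    - [0.001, 0, 0]
    - [0, 0, 0]
  spin: [0, 0, 0, 0, 0, 0]
  jaw: [0.03, 0.03, 0.03, 0.03, 0.03, 0.03]

```text
t: 4.9
tool_pos: [0.591, 0.0358, 0.0871]
ee_rot: [1.0, 0.008, -0.001, 0.0]
contact_force: [-7.9, -1.9, 3.3]
gripper_width: 0.0301
grasp_force: 4.2
```

Request:
play_rows:
  dp:
    - [-0.005, 0, 0]
    - [-0.01, 0, 0]
    - [-0.015, 0, 0]
    - [0, 0, -0.03]
    - [0, 0, -0.035]
    - [0, 0, -0.03]
    - [-0.008, -0.0263, 0]
    - [-0.008, -0.0263, 0]
    - [-0.008, -0.0263, 0]
    - [0, 0, 0]
    - [0, 0, 0]
    - [0, 0, 0]
    - [0, 0, 0]
    - [0, 0, 0]
    - [0, 0, 0]
    - [0, 0, 0]
  spin: [0, 0, 0, 0, 0, 0, 0, 0, 0, 8.2, 8.2, 8.2, 8.2, 8.2, 0, 0]
  jaw: [0.03, 0.03, 0.03, 0.035, 0.04, 0.04, 0.04, 0.04, 0.04, 0.04, 0.04, 0.04, 0.04, 0.04, 0.04, 0.04]

```text
t: 6.5
tool_pos: [0.5362, 0.114, 0.1824]
ee_rot: [0.94, -0.341, 0.0, -0.0]
contact_force: [0.2, 0.2, -0.0]
gripper_width: 0.0402
grasp_force: 0.0
```

```bash
python3 - <<'E'
from bench import ctrl, imaging
import cv2,pickle,numpy as np
s=ctrl.get_state(); print(s['t'],s['joints'],s['tool_pos'],s['ee_rot'],s['gripper_width'],s['contact_force'])
c=imaging.capture("wrist"); pickle.dump(c,open("wrist.pkl","wb"))
cv2.imwrite("pics/w3.png",cv2.convertScaleAbs(c["pixels"][:,:,::-1],alpha=1.3))
E
```

```text
6.5 [6.88424311e-02 1.27267691e-01 1.60202355e+00 1.35691024e-04
 1.41206995e+00 2.33544422e+00] [0.53619231 0.11399432 0.18238725] [ 9.40086134e-01 -3.40937008e-01  7.87111906e-05 -1.08107926e-04] 0.0402290899755441 [ 0.21724684  0.18155477 -0.00494972]
```

View pics/w3.png

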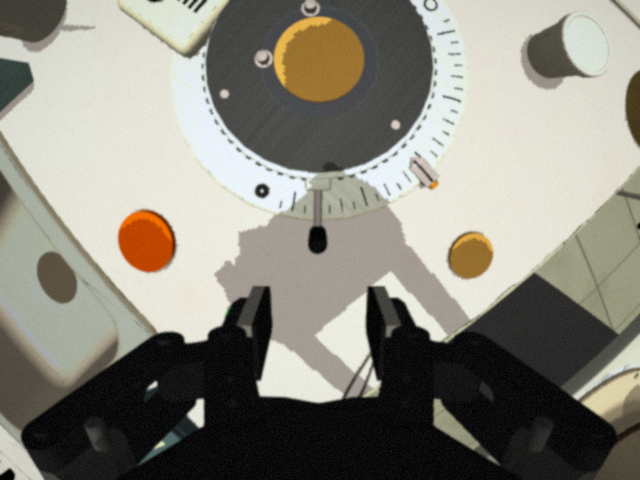

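The dish at (319,59) touches both pins at (264,58) and (311,7). The knob at (317,240) lines up with the tool centreline, and the clip is at (424,170). Next I check these numbers.

```bash
python3 - <<'E'
from h import *
c=pickle.load(open("wrist.pkl","rb"))
pL,pR=fray(c,264,57,.073),fray(c,311,7,.073)
m=(pL+pR)/2;d=pR-pL;n=np.array([-d[1],d[0]])/np.hypot(*d[:2])
h=m[:2]-n*.036*np.cos(np.radians(40));print("home",h,"dish",fray(c,319.5,58,.078),np.hypot(*d[:2]))
h=np.array([.629,.0352])
for p in [(422,164,.037),(427,174,.037),(433,184,.029),(317,246,.078),(317,229,.06)]:
    q=fray(c,*p);e=q[:2]-h;print(q,np.hypot(*e),np.degrees(np.arctan2(e[1],e[0]))%360)
E
```

```text
home [0.6266188  0.03686742] dish [0.62642609 0.03829537 0.078     ] 0.04414112007109598
[0.52663506 0.02307181 0.037     ] 0.10308090802150605 186.75690125298567
[0.51832716 0.0245308  0.037     ] 0.11118592478284037 185.50647424333064
[0.50705727 0.02395605 0.029     ] 0.12246001910836915 185.268163622863
[0.53721466 0.11479597 0.078     ] 0.12149101400386499 139.0682677911381
[0.54240605 0.11052876 0.06      ] 0.11477340606690051 138.97973439519816
```

Request:
play_rows:
  dp:
    - [0, 0, 0.03]
    - [0, 0, 0.03]
    - [0, 0, 0.025]
    - [0, 0, 0.015]
    - [0, 0, 0.006]
    - [0, 0, 0]
    - [0, 0, 0]
  spin: [0, 0, 0, 0, 0, 0, 0]
  jaw: [0.04, 0.04, 0.04, 0.04, 0.03, 0.03, 0.03]

```text
t: 7.25
tool_pos: [0.5369, 0.1141, 0.0772]
ee_rot: [0.939, -0.343, 0.0, -0.0]
contact_force: [-0.8, 0.3, 0.1]
gripper_width: 0.0302
grasp_force: 0.0
```

Request:
play_rows:
  dp:
    - [0.0001, 0.0053, 0]
    - [0.0001, 0.0053, 0]
    - [0.0001, 0.0053, 0]
    - [0.0001, 0.0053, 0]
    - [0.0001, 0.0053, 0]
    - [0.0001, 0.0053, 0]
    - [0.0001, 0.0053, 0]
    - [0.0001, 0.0053, 0]
    - [0.0001, 0.0053, 0]
    - [0.0001, 0.0053, 0]
    - [0.0001, 0.0053, 0]
    - [0.0001, 0.0053, 0]
    - [0.0001, 0.0053, 0]
    - [0.0001, 0.0053, 0]
    - [0.0001, 0.0032, 0]
    - [0.0, 0.0021, 0]
    - [0, 0.001, 0]
    - [0, 0, 0]
  spin: [-2.5, -2.5, -2.5, -2.5, -2.5, -2.5, -2.5, -2.5, -2.5, -2.5, -2.5, -2.5, -2.5, -2.5, -1.5, -1, -0.5, 0]
  jaw: [0.03, 0.03, 0.03, 0.03, 0.03, 0.03, 0.03, 0.03, 0.03, 0.03, 0.03, 0.03, 0.03, 0.03, 0.03, 0.03, 0.03, 0.03]

```text
t: 9.05
tool_pos: [0.5081, 0.0403, 0.0768]
ee_rot: [1.0, -0.019, 0.0, -0.0]
contact_force: [0.6, -0.2, -0.4]
gripper_width: 0.0299
grasp_force: 0.0
```

```bash
python3 - <<'E'
from bench import ctrl, imaging
import cv2,pickle,numpy as np
s=ctrl.get_state(); p=s['tool_pos'];e=p[:2]-[.629,.0352];q=s['ee_rot']
print(s['t'],p,np.hypot(*e),np.degrees(np.arctan2(e[1],e[0]))%360,2*np.degrees(np.arctan2(q[1],q[0])),s['contact_force'])
c=imaging.capture("wrist"); pickle.dump(c,open("wrist.pkl","wb"))
cv2.imwrite("pics/w4.png",cv2.convertScaleAbs(c["pixels"][:,:,::-1],alpha=1.3))
E
```

```text
9.05 [0.50806855 0.04032806 0.07677137] 0.12104012573253968 177.5718432774258 -2.1253504329502704 [ 0.6449802  -0.1899852  -0.36222135]
```

View pics/w4.png

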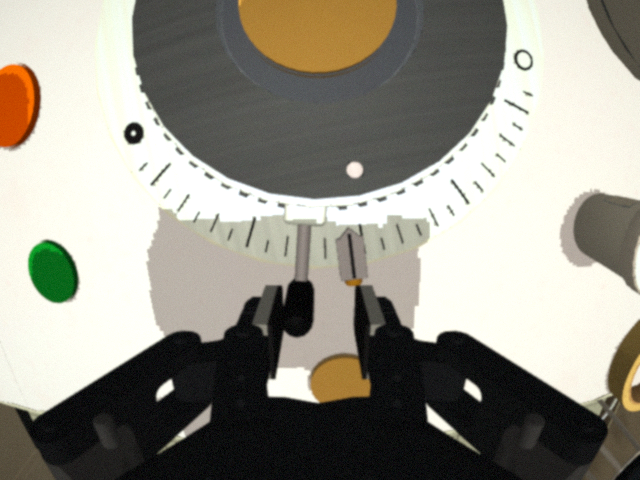

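The knob at (298,305) rests against the trailing pad, with its rod at (304,245). The clip line is at about (352,250), still ahead.

```bash
python3 - <<'E'
from h import *
c=pickle.load(open("wrist.pkl","rb"))
h=np.array([.629,.0352])
for p in [(351,240,.037),(354,262,.037),(304.5,232,.046),(302.5,272,.046),(297,325,.078)]:
    q=fray(c,*p);e=q[:2]-h;print(q,np.hypot(*e),np.degrees(np.arctan2(e[1],e[0]))%360)
E
```

```text
[0.53013976 0.02545317 0.037     ] 0.09933955962676366 185.63070899509486
[0.51950603 0.02417993 0.037     ] 0.11004713109439505 185.74720466943182
[0.53694624 0.04598529 0.046     ] 0.09268342295464477 173.31752560744977
[0.51883306 0.04773225 0.046     ] 0.11087746044641435 173.5101092884295
[0.50978515 0.04901754 0.078     ] 0.1200129381673818 173.38865990495526
```

Request:
play_rows:
  dp:
    - [0.0001, 0.0043, 0]
    - [0.0001, 0.0043, 0]
    - [0.0001, 0.0043, 0]
    - [0.0001, 0.0043, 0]
    - [0, 0.0032, 0]
    - [0, 0.0026, 0]
    - [0, 0.0021, 0]
    - [0, 0.0009, 0]
    - [0, 0, 0]
    - [0, 0, 0]
  spin: [-2, -2, -2, -2, -1.5, -1.2, -1, -0.4, 0, 0]
  jaw: [0.03, 0.03, 0.03, 0.03, 0.03, 0.03, 0.03, 0.03, 0.03, 0.03]

```text
t: 10.1
tool_pos: [0.5096, 0.0145, 0.0763]
ee_rot: [0.996, 0.087, -0.0, 0.0]
contact_force: [-0.4, -0.1, -1.3]
gripper_width: 0.0302
grasp_force: 0.0
```

Request:
play_rows:
  dp:
    - [0, -0.004, 0]
    - [0, -0.0045, 0]
    - [0, 0, 0]
    - [0, 0, -0.02]
    - [0, 0, -0.03]
    - [0, 0, -0.03]
    - [0, 0, -0.03]
    - [0, 0, 0]
    - [0, 0, 0]
  spin: [0, 0, 0, 0, 0, 0, 0, 0, 0]
  jaw: [0.03, 0.03, 0.03, 0.03, 0.03, 0.03, 0.03, 0.03, 0.03]

```text
t: 11.0
tool_pos: [0.5082, 0.0229, 0.1865]
ee_rot: [0.996, 0.087, 0.0, 0.0]
contact_force: [0.8, 0.0, -1.3]
gripper_width: 0.0298
grasp_force: 0.0
```

```bash
python3 - <<'E'
from bench import ctrl, imaging
import cv2,pickle,numpy as np
s=ctrl.get_state(); print(s['t'],s['tool_pos'],s['contact_force'])
c=imaging.capture("wrist"); pickle.dump(c,open("wrist.pkl","wb"))
cv2.imwrite("pics/w5.png",cv2.convertScaleAbs(c["pixels"][:,:,::-1],alpha=1.3))
E
```

```text
11.0 [0.5082266  0.02291773 0.18650507] [ 0.81475586  0.02889871 -1.29960833]
```

View pics/w5.png

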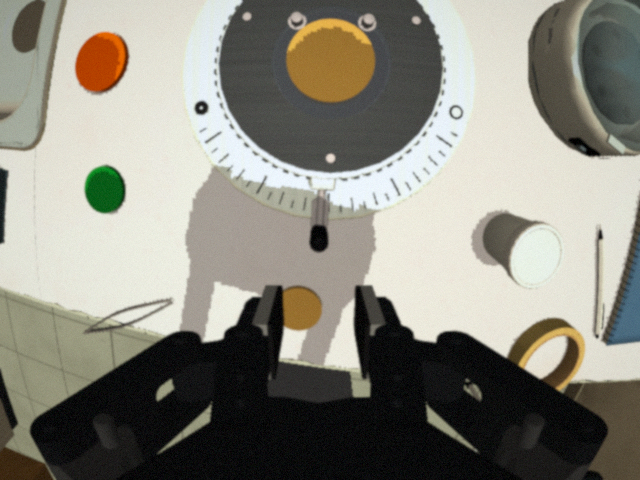

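The dish at (331,60) sits evenly against both pins at (297,20) and (367,21). The rod at (320,205) lies over the clip, and the knob is at (319,238). I measure this and zoom in once.

```bash
python3 - <<'E'
from h import *
import cv2
c=pickle.load(open("wrist.pkl","rb"))
h=np.array([.629,.0352])
for p in [(319,244,.078),(319,230,.06)]:
    q=fray(c,*p);e=q[:2]-h;print(q,np.hypot(*e),np.degrees(np.arctan2(e[1],e[0]))%360)
pL,pR=fray(c,297.5,18,.073),fray(c,367.5,20,.073)
m=(pL+pR)/2;d=pR-pL;n=np.array([-d[1],d[0]])/np.hypot(*d[:2])
print("home",m[:2]-n*.036*np.cos(np.radians(40)),"dish",fray(c,331,59,.078))
cv2.imwrite("pics/c2.png",cv2.convertScaleAbs(cv2.resize(c["pixels"][170:260,260:380,::-1],(800,600),interpolation=cv2.INTER_CUBIC),alpha=1.3))
E
```

```text
[0.50917017 0.0234042  0.078     ] 0.12040900366793017 185.62196353268945
[0.51396811 0.02419048 0.06      ] 0.11555753851057247 185.4670367560531
home [0.62789665 0.03601751] dish [0.62638006 0.03661281 0.078     ]
```

View pics/c2.png

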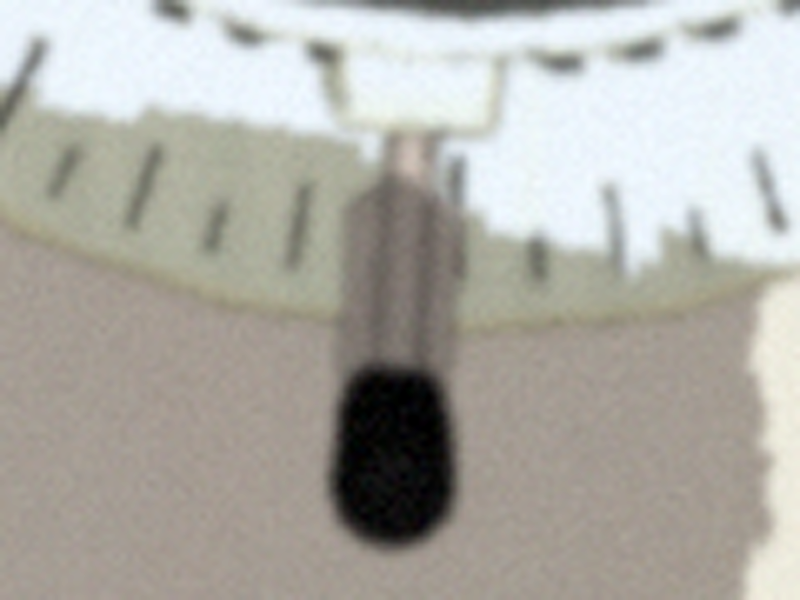

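The rod (about x 405) lies centred over the clip (x 345–460), and the dish is home to within measurement error. I hand in.

```bash
python3 -c "
from bench import job_done
print(job_done())"
```

```text
the job is handed in; nothing more can be done
None
```

I handed the job in at about 11 s of the 45 s allowed; the hand-in gave no verdict. By my last picture the dish sits against both pins, about 1.6 mm from home. The lever lines up with the clip to within about 0.2 degrees, and the fingers were clear above everything.

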